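Press a blank down and slide it under the leaf spring

ROBOT

A 6-joint arm with a two-finger parallel gripper is mounted at the origin on a cart in front of the work surface, level with it; the furniture and walls round the work are solid. World frame = base frame: x ahead of the robot, y to its left, z up, the work surface at z = 0. Lengths are in m, angles in rad, forces in N, time in s.
With the tool pointing down it reaches from about 0.425 to 0.95 m from the base axis. Payload 14.7 kg.
Tool frame: the origin (TCP) lies midway between the tips of the shut fingers; the grasp point (between the pads) lies ctrl.grip_point_offset behind it (ctrl.grip_point_offset is the distance from the TCP to the grasp point, in m); z points along the fingers, y is the line along which they close (so a half turn about z gives the same grasp; the last joint's range is limited). The gripper opens to 85 mm and grips with 20 to 120 N. Pads are 22 mm wide; open, the fingers measure 114 mm over their backs; the gripper's body (76 mm by 85 mm) begins 54 mm behind the grasp point. The pads swing forward as they close: fully open they stand 13 mm farther back than shut.
Start: joints at [1.239, 0.48, 1.596, -0, 1.065, -0.047], TCP at [0.183, 0.624, 0.231] pointing down, gripper open.
Joint ranges: [-2.75, 2.75], [-0.82, 2.05], [0.23, 2.67], [-1.56, 4.7], [0.09, 2.69], [-2.92, 2.92]. Speed limits (rad/s): [1.89, 1.89, 2.39, 3.01, 3.01, 3.01].

INTERFACE

Orientations are given as a unit quaternion [w, x, y, z].
In Python, from station import ctrl gives the robot as it stands.
- The arm moves only by the tool send_rows, never from a script. Its argument "deltas" is a list of rows, each an object of numbers: "x", "y", "z": the shift along the tool's x, y, z in cm; "rx", "ry", "rz": the turn, a rotation vector about the tool's x, y, z in degrees; "hand": the gripper's target within -1 to 1 (shut at 1, half-way at 0, fully open at -1). In form: [{"x": .., "y": .., "z": .., "rx": .., "ry": .., "rz": .., "hand": ..}, ...]. A call has 1 to 10 rows; each row is the pose to reach, as a shift and turn from the pose commanded when the call began, along the tool's axes at that moment; what a row does not reach only later rows make up. A row lasts 1/12 s, in which the tool goes at most 41.7 mm and 7.16 degrees, less where a joint would pass 70% of its speed; a pose out of reach is approached as far as the arm can. A call with a gripper value outside its range is refused whole. The fingers move at their own pace and stop on an object; "newtons" is the grip in N (left out, the last holds). Time passes only in rows, so rows that repeat a pose let the fingers close. It gives the time, the measured TCP pose, the force, the opening and the grip force at its end, in the units of the state.
- ctrl.get_obs(): the state, without advancing time (a new reading comes with each control period).
- ctrl.capture(name): name is "side" or "top" or "wrist"; returns the picture (400x640x3 uint8, red, green, blue); there is no depth.
- ctrl.camera_model(name): a dict with "camera_matrix" (3x3 intrinsics, pixels), "view" (4x4, takes a point from world to camera coordinates). Camera axes: x right, y down, z forward; pixel columns grow to the right and rows downward; lengths in m; the calibration is good to about 2 mm. The wrist camera is an equidistant fisheye: a pixel r from the principal point sees the ray r / f radians off the axis. A picture is of the moment at which its call begins: read the wrist's pose just before it. camera_model takes no time and is no camera call; for the wrist camera it gives the pose at the moment of the call.
- ctrl.hand_in(): hands the job in; it is judged then, once.
Trained networks look in the newest picture that a camera, given by its name, has taken for a name from the list of things; names that differ only in an ending like _2 or _b are one class to them, and where a whole thing is asked for, a point or a joint stands for the part that bears it (a point fixed in the world has none). Each returns a list of dicts, best first, with "confidence" (0 to 1); they miss things now and then, are a little off and sometimes report something else, mostly with a low value. They report only what shows in the picture. A call takes as long as a camera call. They do not tell look-alikes from the thing itself.
- ctrl.boxes_of(target, camera): "at" ([x, y, z] in m, in world coordinates, good to about 4 mm: the middle of the surface that is visible of it).
The state is a dict: "t": time; "q": joint angles; "qd": joint speeds; "joint_efforts": joint torques, N m; "ee_pos": TCP position; "tcp_rot": TCP orientation; "ft_force": force on the tool from outside, world axes, zero at the start; "moment": the same for the moment, N m; "grip_width": finger opening in m; "finger_force": force on a finger pad.
Only numpy, scipy, OpenCV 4.12 (cv2) and the standard library are available. Lean on these libraries where they do the work, as an engineer would, in place of code of your own. Each camera call takes 0.05 s, during which the arm holds its last target. There are 200 camera calls.

TASK

With closed fingertips on the bare deck behind the plate's red rib, press the aluminium plate down until the sprung green pad beneath it sinks into the bed, and keep pressing while you slide the plate forward, under the blue bar and the copper drag spring, until it is fully home against the yellow stop and the green pad has sprung back up behind it. Only press and push: do not grip or lift the plate, and leave the bush, the nut and the bearing beside the nest where they are.

Things in the scene. Friction and masses are not known exactly. Their poses are not given: they have to be found in the camera images.
- nest: grey nest fixed to the bench: base 264 (x) x 120 (y) x 12 (z) mm. Origin at the underside of the base, at its middle, on the bench top; +x is the way the plate must slide (away from the robot, yaw within 0.45 rad), z up. The bed is the base's top, 12 mm above the bench. Steel guide rails along x, 79 mm apart inside, tops 32 mm above the bench. Near face of the yellow end stop at x = 116 mm.
- bar (a point): middle of the near lower edge of the blue cross bar, 13 mm above the bed (25 mm above the bench). The bar spans the rails; it is 16 mm deep along x, its top 39 mm above the bench. The plate's nose runs into it unless pressed down by 8 to 12 mm.
- slide_plate: loose aluminium T-shaped plate 8 mm thick, about 0.25 kg, between the rails on the raised green pad, long axis along the nest's x. Origin on its underside at the root of the tongue, midway; deck 76 mm wide from x = -60 to 0, tongue 46 mm wide from 0 to its nose at x = +80 mm. The underside starts 24 mm above the bench (top 32 mm); flush on the bed its underside is 12 mm and its top 20 mm above the bench.
- rib (a point): middle of the foot of the rear face of the plate's red rib (plate x = -15 mm, on the plate's top). The rib runs across the plate, 56 mm wide, 10 mm thick, 11.5 mm high above the plate's top; fingertips on the deck push forward on this rear face. No part of the plate's top behind it is raised.
- thumb_deck (a point): middle of the bare thumb deck on the plate's top, 37 mm behind its origin, 22 mm behind the rib's rear face; the deck reaches from the rib back to the plate's rear edge, 45 mm
- home (a point): fixed point on the nest's bed (nest x = 36 mm, z = 12 mm): where the plate's origin lies when the plate is flush on the bed with its nose against the yellow stop. The plate has to slide 88 to 102 mm to get there.
- lift_pad (a joint): green sprung pad in the bed, 80 (x) x 62 (y) mm, nest x = -108 to -28 mm: 0 = up, top 12 mm above the bed; 0.012 = flush. Its spring lifts with 8 N when up, 14 N when flush; with the plate's weight on it about 11 N of pressing sinks it flush. The bed below is hard. It rises by itself once the plate has slid off it, then stands 4 mm behind the rear edge of the home plate and keeps it from backing out.
- leaf_spring (a joint): copper leaf drag spring, 30 mm wide, hinged on the far side of the blue bar and sloping down along +x: 0 = free, its tip 5 mm above the bed; about 0.11 rad = riding on the top of a plate that lies on the bed. It presses on the plate with about 4 N.
- bush: bronze flanged guide bush, 42 mm across, 45 mm tall, standing loose beside the nest; origin at its underside. Leave alone.
- nut: steel hexagon nut, 33 mm across, 16 mm high, loose beside the nest; origin at its underside. Leave alone.
- bearing: ball bearing, 40 mm diameter, 14 mm high, lying loose beside the nest; origin at its underside. Leave alone.
There are look-alikes about, which are no part of the job. What is shaped like the slide_plate but turquoise is not meant.

How it is judged:
On the way, in this order (a step that is already met when the one before it is completed fails the run):
1. the plate is pressed down, sinking the green pad by at least 6 mm, before its nose is under the bar (value of joint lift_pad above 0.006 m and x of slide_plate in the frame of nest below -0.042 m), for 0.05 s.
2. still pressed down (pad sunk at least 6 mm), the plate's nose is more than 20 mm past the near face of the blue bar (value of joint lift_pad above 0.006 m and x of slide_plate in the frame of nest above -0.024 m).
At the end, for the whole second after the job is handed in: the plate lies flat on the bed under the copper spring (spring lifted more than 0.05 rad), nose within 6 mm of the yellow stop, at rest, and the green pad is up again behind it (within 2 mm of its top position) (x of slide_plate in the frame of home between -0.006 and 0.003 m and z of slide_plate in the frame of home below 0.002 m and angle between slide_plate's own z axis and vertical below 0.04 rad and angle between the x axis of slide_plate and the x axis of nest, either way round below 0.08 rad and value of joint lift_pad below 0.002 m and value of joint leaf_spring above 0.05 rad and linear speed of slide_plate below 0.01 m/s); the robot touches nothing.
It fails at once if the plate is lifted more than 12 mm above where it started or tipped by more than 0.25 rad (height (world z) of slide_plate above 0.036 m or angle between slide_plate's own z axis and vertical above 0.25 rad).
It fails at once if the bush, the nut or the bearing is moved by more than 15 mm (distance of any of bush, nut, bearing from where it was at the start of the episode above 0.015 m).
It also fails if it takes over 38 s, if anything falls off the work surface, if the arm or the gripper's body presses on something with over 40 N, if the wrist force passes 120 N, or if a joint passes its speed limit or range.

## Working session

There is one attempt and no reset: what is moved stays moved. The work goes in short steps, Python scripts to look and compute and a tool call to move; the robot and the scene stay as the last step left them, time stands still between calls to the robot, and variables do not carry over. Pictures are saved under pics/ and viewed, at most 10 in all, crops included, and the job is handed in when it is done.

Besides the shell and the picture viewer there is one more tool, called after ">>>" as name(argument=value, ...) on one line, values as JSON. send_rows: Moves the arm, as the interface text tells. Its arguments: {"type":"object","properties":{"deltas":{"type":"array","items":{"type":"object","properties":{"x":{"type":"number"},"y":{"type":"number"},"z":{"type":"number"},"rx":{"type":"number"},"ry":{"type":"number"},"rz":{"type":"number"},"hand":{"type":"number"}}}},"newtons":{"type":"number"}},"required":["deltas"]}

```bash
mkdir -p pics; python3 - <<'E'
from station import ctrl
import cv2
o=ctrl.get_obs();print(o['t'],o['ee_pos'],o['tcp_rot'],o['grip_width'],o['ft_force'],ctrl.grip_point_offset)
for c in('top','side'):
    cv2.imwrite(f'pics/{c}0.png',ctrl.capture(c)[:,:,::-1])
    for n in('nest','bar','slide_plate','rib','thumb_deck','lift_pad','bush','nut','bearing'):
        print(c,n,[(d['at'],round(d['confidence'],2)) for d in ctrl.boxes_of(n,c)][:3])
print(ctrl.get_obs()['t'])
E
```

```text
0.0 [0.18248288 0.62342769 0.230662  ] [-1.17060743e-04  1.41941147e-01  9.89874912e-01 -5.96525918e-04] 0.08572056913261314 [-0.39050837 -0.16178743  0.55350347] 0.0187
top nest [([0.6261, -0.0657, 0.0163], 0.55)]
top bar [([0.6242, -0.0673, 0.0192], 0.58)]
top slide_plate [([0.4713, 0.1515, 0.0057], 0.61), ([0.5274, -0.0956, 0.0314], 0.6)]
top rib [([0.5255, -0.0973, 0.0348], 0.72), ([0.475, 0.1555, 0.007], 0.71), ([0.5374, 0.003, 0.0124], 0.34)]
top thumb_deck [([0.468, 0.1518, 0.0105], 0.73), ([0.5296, -0.0973, 0.0282], 0.63)]
top lift_pad [([0.5489, -0.0725, 0.0252], 0.51)]
top bush [([0.6053, 0.0301, 0.0259], 0.69)]
top nut [([0.6249, -0.0675, 0.0205], 0.64), ([0.5327, 0.0017, 0.0135], 0.55)]
top bearing [([0.6824, -0.158, 0.0142], 0.66)]
side nest [([0.6092, -0.1034, 0.0181], 0.92)]
side bar [([0.6093, -0.1074, 0.0198], 0.9)]
side slide_plate [([0.5213, -0.1092, 0.0348], 0.68), ([0.67, -0.0633, 0.0198], 0.65), ([0.4735, 0.1443, 0.0048], 0.6)]
side rib [([0.4707, 0.1442, 0.0109], 0.8), ([0.5241, -0.1065, 0.0343], 0.78)]
side thumb_deck [([0.5267, -0.1065, 0.0346], 0.9), ([0.6086, -0.1073, 0.0212], 0.73), ([0.469, 0.1448, 0.0083], 0.6)]
side lift_pad []
side bush [([0.6113, 0.0199, 0.029], 0.72)]
side nut [([0.5323, -0.0054, 0.0183], 0.76)]
side bearing [([0.6777, -0.1617, 0.0119], 0.75)]
1.0
```

View pics/top0.png

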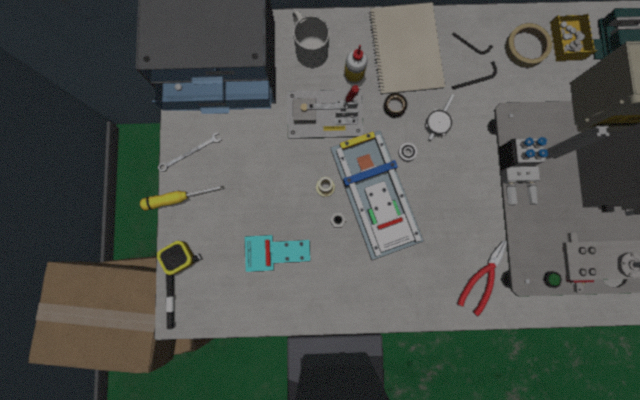

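View pics/side0.png

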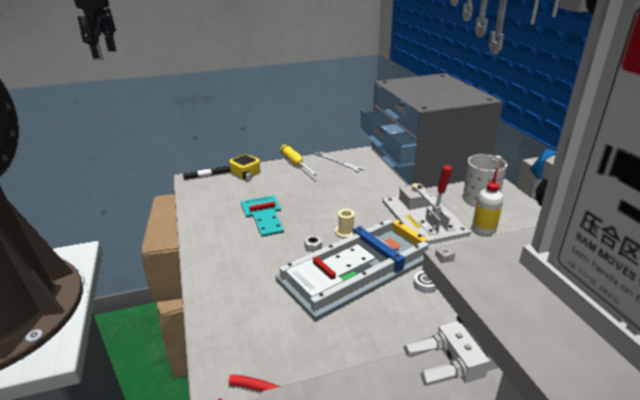

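The top view shows two T-plates. The aluminium one lies in the nest, with its rib at about (390,224). The turquoise one is loose at (278,253) and is the look-alike. The aluminium plate fits the description because it sits between the rails, behind the blue bar at (371,173). I'll confirm that in one enlarged crop and measure the colours.

```bash
cat > h.py <<'E'
import numpy as np, cv2
from station import ctrl
def toworld(cam,uv,z,m=None):
    m=m or ctrl.camera_model(cam);K=np.array(m['camera_matrix']);V=np.array(m['view'])
    R,t=V[:3,:3],V[:3,3];c=-R.T@t
    uv=np.array(uv,float)
    if cam=='wrist':
        d=uv-K[:2,2];r=np.hypot(*(d/ [K[0,0],K[1,1]]));n=d/[K[0,0],K[1,1]]/max(r,1e-9)
        ray=np.r_[n*np.sin(r),np.cos(r)]
    else: ray=np.linalg.inv(K)@np.r_[uv,1]
    w=R.T@ray; return c+w*(z-c[2])/w[2]
def blobs(im,lo,hi,roi):
    x0,y0,x1,y1=roi;h=cv2.cvtColor(im[y0:y1,x0:x1],cv2.COLOR_RGB2HSV)
    m=cv2.inRange(h,np.array(lo),np.array(hi))
    n,l,s,c=cv2.connectedComponentsWithStats(m);k=1+np.argmax(s[1:,4])
    pts=np.argwhere(l==k)[:,::-1].astype(np.float32)+[x0,y0]
    return cv2.minAreaRect(pts.astype(np.float32)),len(pts)
E
python3 - <<'E'
from h import *
im=cv2.imread('pics/top0.png')[:,:,::-1].copy()
cv2.imwrite('pics/topcrop.png',cv2.resize(im[125:265,310:440],None,fx=4.2,fy=4.2,interpolation=cv2.INTER_CUBIC)[:,:,::-1])
roi=(325,125,430,265)
for n,lo,hi,z in(('red',(0,120,80),(10,255,255),.0435),('red2',(170,120,80),(180,255,255),.0435),('blue',(100,130,60),(125,255,255),.039),('yellow',(20,120,100),(35,255,255),.03)):
    try:
        r,c=blobs(im,lo,hi,roi);print(n,np.round(r[0],1),np.round(r[1],1),round(r[2],1),c,toworld('top',r[0],z).round(4),[toworld('top',p,z)[:2].round(3).tolist() for p in cv2.boxPoints(r)])
    except ValueError: print(n,'none')
E
```

```text
red [364.9 161.6] [11.1 12. ] 71.6 135 [ 0.6567 -0.0578  0.0435] [[0.664, -0.042], [0.672, -0.067], [0.649, -0.073], [0.641, -0.049]]
red2 [393. 220.] [0. 0.] 0.0 1 [ 0.5298 -0.1115  0.0435] [[0.53, -0.111], [0.53, -0.111], [0.53, -0.111], [0.53, -0.111]]
blue [369.8 172.9] [ 7.6 54.7] 70.5 329 [ 0.6326 -0.0679  0.039 ] [[0.622, -0.01], [0.659, -0.122], [0.643, -0.126], [0.606, -0.014]]
yellow [356.9 139.6] [ 6.2 35.4] 70.8 182 [ 0.7095 -0.044   0.03  ] [[0.704, -0.005], [0.728, -0.079], [0.715, -0.083], [0.691, -0.009]]
```

View pics/topcrop.png

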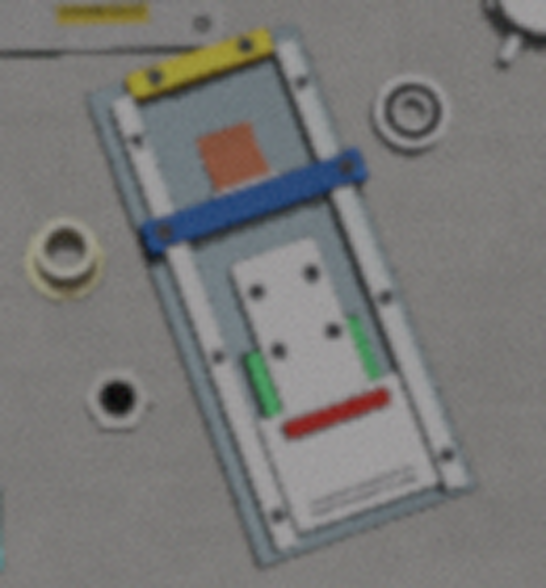

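The crop confirms it. The aluminium plate has its red rib at crop (336,413) and lies between the steel rails behind the blue bar. The rear edge of its deck is at crop (371,508). The bush at (62,258), the nut at (118,398) and the bearing at (411,112) are clear of it.

```bash
cat >> h.py <<'E'
from scipy.spatial.transform import Rotation as Ro
def delta(p,yaw):
    o=ctrl.get_obs();q=o['tcp_rot'];R=Ro.from_quat([q[1],q[2],q[3],q[0]])
    # tool x = -nest x, z down
    T=Ro.from_matrix(np.array([[-np.cos(yaw),-np.sin(yaw),0],[-np.sin(yaw),np.cos(yaw),0],[0,0,-1]]).T)
    d=R.inv().apply(np.array(p)-o['ee_pos'])*100
    return d.round(2),np.degrees((R.inv()*T).as_rotvec()).round(1)
E
python3 - <<'E'
from h import *
P=lambda x,y:(x/4.2+310-.4,y/4.2+125-.4)
for n,c,z in(('ribtop',(336,413),.0435),('ribL',(284,431),.0435),('ribR',(389,396),.0435),('rear',(371,508),.032),('nose',(273,251),.032),('barN',(262,220),.039),('nestrear',(367,526),.012)):
    print(n,toworld('top',P(*c),z).round(4))
y=.315
print(delta([.42,.30,.2],y)); print(delta([.505,-.108,.16],y))
E
```

```text
ribtop [ 0.5238 -0.104   0.0435]
ribL [ 0.5156 -0.0777  0.0435]
ribR [ 0.5316 -0.131   0.0435]
rear [ 0.4766 -0.1211  0.032 ]
nose [ 0.6087 -0.078   0.032 ]
barN [ 0.6236 -0.0722  0.039 ]
nestrear [ 0.4681 -0.1223  0.012 ]
(array([-31.88, -24.41,   3.13]), array([  0. ,   0. , -34.4]))
(array([-51.5 , -61.18,   7.13]), array([  0. ,   0. , -34.4]))
```

>>> send_rows(deltas=[{"x": -4,"y": -3,"z": 0,"rz": -4,"hand": 1},{"x": -7,"y": -5.5,"z": 0.5,"rz": -8,"hand": 1},{"x": -10,"y": -8,"z": 1,"rz": -12,"hand": 1},{"x": -13,"y": -10.5,"z": 1.5,"rz": -16,"hand": 1},{"x": -16,"y": -13,"z": 2,"rz": -20,"hand": 1},{"x": -19,"y": -15.5,"z": 2,"rz": -24,"hand": 1},{"x": -22,"y": -18,"z": 2.5,"rz": -28,"hand": 1},{"x": -25,"y": -20.5,"z": 3,"rz": -32,"hand": 1},{"x": -28.5,"y": -22.5,"z": 3,"rz": -34.4,"hand": 1},{"x": -31.9,"y": -24.5,"z": 3,"rz": -34.4,"hand": 1}])

```text
invalid input
```

```bash
python3 - <<'E'
from h import *
o=ctrl.get_obs();print(o['t'],o['ee_pos'],o['q'],o['grip_width'],delta([.505,-.108,.14],.315))
E
```

```text
1.0 [0.18262623 0.62383362 0.23130239] [ 1.23937691e+00  4.80199840e-01  1.59628465e+00 -4.74348907e-06
  1.06506636e+00 -4.65652652e-02] 0.08559270802542217 (array([-51.5 , -61.18,   9.13]), array([  0. ,   0. , -34.4]))
```

>>> send_rows(deltas=[{"x": -8,"y": -6,"z": 1,"rx": 0,"ry": 0,"rz": -7,"hand": 1},{"x": -8,"y": -6,"z": 1,"rx": 0,"ry": 0,"rz": -14,"hand": 1},{"x": -16,"y": -12,"z": 2,"rx": 0,"ry": 0,"rz": -20,"hand": 1},{"x": -16,"y": -12,"z": 2,"rx": 0,"ry": 0,"rz": -24,"hand": 1},{"x": -24,"y": -18,"z": 3,"rx": 0,"ry": 0,"rz": -28,"hand": 1},{"x": -24,"y": -18,"z": 3,"rx": 0,"ry": 0,"rz": -32,"hand": 1},{"x": -28,"y": -21,"z": 3,"rx": 0,"ry": 0,"rz": -34.4,"hand": 1},{"x": -32,"y": -24.5,"z": 3,"rx": 0,"ry": 0,"rz": -34.4,"hand": 1},{"x": -32,"y": -24.5,"z": 3,"rx": 0,"ry": 0,"rz": -34.4,"hand": 1}], newtons=40)

```text
t: 1.75
ee_pos: [0.4039, 0.3226, 0.2022]
tcp_rot: [0.0, -0.157, 0.988, 0.0]
ft_force: [1.2, 0.2, 0.4]
grip_width: -0.0004
finger_force: 0.0
```

```bash
python3 - <<'E'
from h import *
o=ctrl.get_obs();print(o['t'],o['ee_pos'],o['q'],o['grip_width'],delta([.505,-.108,.14],.315))
E
```

```text
1.75 [0.40393882 0.32262548 0.2022114 ] [ 6.15311187e-01  3.30345250e-01  1.93063670e+00 -1.61105246e-05
  8.80270684e-01 -1.27162058e+00] -0.0003502855517696515 (array([  3.79, -44.07,   6.22]), array([0. , 0. , 0.1]))
```

>>> send_rows(deltas=[{"x": 1,"y": -8,"z": 1,"rx": 0,"ry": 0,"rz": 0,"hand": 1},{"x": 1,"y": -8,"z": 1,"rx": 0,"ry": 0,"rz": 0,"hand": 1},{"x": 2,"y": -16,"z": 2,"rx": 0,"ry": 0,"rz": 0,"hand": 1},{"x": 2,"y": -16,"z": 2,"rx": 0,"ry": 0,"rz": 0,"hand": 1},{"x": 3,"y": -24,"z": 3,"rx": 0,"ry": 0,"rz": 0,"hand": 1},{"x": 3,"y": -24,"z": 4,"rx": 0,"ry": 0,"rz": 0,"hand": 1},{"x": 4,"y": -32,"z": 5,"rx": 0,"ry": 0,"rz": 0,"hand": 1},{"x": 4.5,"y": -38,"z": 6,"rx": 0,"ry": 0,"rz": 0,"hand": 1},{"x": 4.5,"y": -41.5,"z": 6,"rx": 0,"ry": 0,"rz": 0,"hand": 1},{"x": 4.5,"y": -41.5,"z": 6,"rx": 0,"ry": 0,"rz": 0,"hand": 1}])

```text
t: 2.58
ee_pos: [0.4866, -0.0762, 0.143]
tcp_rot: [0.0, -0.157, 0.988, -0.0]
ft_force: [1.2, 1.7, 0.9]
grip_width: -0.0
finger_force: 0.0
```

>>> send_rows(deltas=[{"x": 0,"y": 0,"z": 0,"rx": 0,"ry": 0,"rz": 0,"hand": 1},{"x": 0,"y": 0,"z": 0,"rx": 0,"ry": 0,"rz": 0,"hand": 1},{"x": 0,"y": 0,"z": 0,"rx": 0,"ry": 0,"rz": 0,"hand": 1},{"x": 0,"y": 0,"z": 0,"rx": 0,"ry": 0,"rz": 0,"hand": 1}])

```text
t: 2.92
ee_pos: [0.4862, -0.0731, 0.1432]
tcp_rot: [-0.0, -0.158, 0.988, 0.0]
ft_force: [-0.4, 0.0, 0.8]
grip_width: -0.0001
finger_force: 0.0
```

```bash
python3 - <<'E'
from h import *
o=ctrl.get_obs();print(o['t'],o['ee_pos'],o['q'],o['ft_force'],delta([.505,-.108,.14],.315))
im=ctrl.capture('wrist');cv2.imwrite('pics/w1.png',im[:,:,::-1])
m=ctrl.camera_model('wrist');np.savez('w1.npz',K=m['camera_matrix'],V=m['view'])
for n in('rib','thumb_deck','slide_plate','bar'): print(n,[(d['at'],round(d['confidence'],2)) for d in ctrl.boxes_of(n,'wrist')][:3])
E
```

```text
2.9167 [ 0.48618826 -0.07313877  0.14320309] [-2.11061725e-01  3.82484556e-01  2.04130282e+00  1.62775323e-04
  7.18116892e-01 -2.09833749e+00] [-0.36145487  0.02583899  0.75645126] (array([-0.7 , -3.9 ,  0.32]), array([ 0. , -0. ,  0.1]))
rib [([0.4696, 0.1375, 0.0083], 0.93), ([0.5141, -0.1061, 0.0336], 0.71)]
thumb_deck [([0.5087, -0.1022, 0.0338], 0.84), ([0.4741, 0.1431, 0.006], 0.79)]
slide_plate [([0.5097, -0.1079, 0.0315], 0.72), ([0.4744, 0.1369, 0.0073], 0.69)]
bar [([0.4977, -0.122, 0.0225], 0.69)]
```

View pics/w1.png

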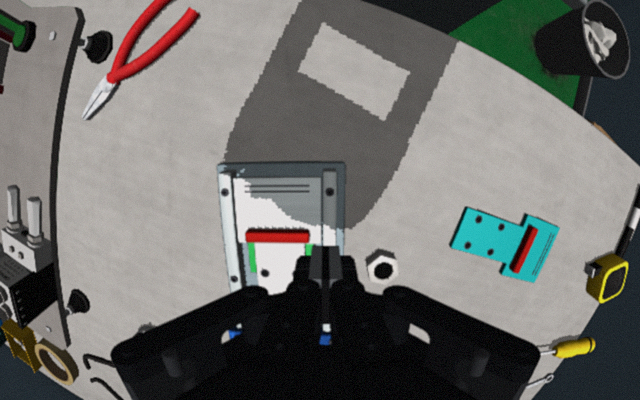

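The wrist picture shows the red rib from (246,237) to (309,236). The bare deck lies behind it (above it in the picture), with its rear edge near y≈178, and the closed fingers are at (325,265).

```bash
python3 - <<'E'
from h import *
f=np.load('w1.npz');m=dict(camera_matrix=f['K'],view=f['V'])
im=cv2.imread('pics/w1.png')[:,:,::-1].copy()
h=cv2.cvtColor(im[200:260,230:325],cv2.COLOR_RGB2HSV);k=(((h[...,0]<8)|(h[...,0]>172))&(h[...,1]>150)&(h[...,2]>60))
p=np.argwhere(k)[:,::-1]+[230,200];print(p.min(0),p.max(0),len(p))
print(im[222:246,278].tolist())
x0,x1=p[:,0].min(),p[:,0].max()
y0=p[:,1].min()
for uv in((x0,y0+1),(x1,y0+1),((x0+x1)/2,y0)): print('rear top edge',toworld('wrist',uv,.0435,m).round(4))
for z in (.032,.0435): print(z,toworld('wrist',((x0+x1)/2,p[:,1].max()),z,m).round(4))
print('deck rear', toworld('wrist',(278,178),.032,m).round(4))
E
```

```text
[246 232] [308 242] 628
[[229, 227, 226], [228, 226, 226], [228, 225, 225], [233, 230, 230], [220, 218, 216], [169, 167, 170], [108, 103, 105], [58, 42, 39], [30, 4, 2], [42, 0, 0], [78, 17, 6], [143, 25, 23], [185, 32, 28], [199, 38, 32], [194, 30, 23], [194, 35, 30], [187, 33, 27], [184, 30, 23], [177, 24, 19], [172, 41, 35], [181, 106, 106], [205, 185, 182], [227, 224, 223], [230, 230, 230]]
rear top edge [ 0.5284 -0.1289  0.0435]
rear top edge [ 0.5113 -0.0782  0.0435]
rear top edge [ 0.5187 -0.1034  0.0435]
0.032 [ 0.5327 -0.1013  0.032 ]
0.0435 [ 0.5276 -0.101   0.0435]
deck rear [ 0.4765 -0.1162  0.032 ]
```

>>> send_rows(deltas=[{"x": -0.3,"y": -2,"z": 0,"rx": 0,"ry": 0,"rz": 0,"hand": 1},{"x": -0.7,"y": -4,"z": 0.3,"rx": 0,"ry": 0,"rz": 0,"hand": 1},{"x": -0.7,"y": -4,"z": 3,"rx": 0,"ry": 0,"rz": 0,"hand": 1},{"x": -0.7,"y": -4,"z": 6,"rx": 0,"ry": 0,"rz": 0,"hand": 1},{"x": -0.7,"y": -4,"z": 8,"rx": 0,"ry": 0,"rz": 0,"hand": 1},{"x": -0.7,"y": -4,"z": 9.5,"rx": 0,"ry": 0,"rz": 0,"hand": 1},{"x": -0.7,"y": -4,"z": 9.9,"rx": 0,"ry": 0,"rz": 0,"hand": 1},{"x": -0.7,"y": -4,"z": 9.9,"rx": 0,"ry": 0,"rz": 0,"hand": 1},{"x": -0.7,"y": -4,"z": 9.9,"rx": 0,"ry": 0,"rz": 0,"hand": 1}])

```text
t: 3.92
ee_pos: [0.5059, -0.1096, 0.0447]
tcp_rot: [0.0, -0.157, 0.988, -0.0]
ft_force: [-0.4, -0.9, -0.6]
grip_width: 0.0002
finger_force: 0.0
```

```bash
python3 - <<'E'
from h import *
o=ctrl.get_obs();print(o['t'],o['ee_pos'],o['ft_force'],delta([.505,-.1085,.033],.315))
im=ctrl.capture('wrist');cv2.imwrite('pics/w2.png',cv2.resize(im[120:320,160:480],(800,500),interpolation=cv2.INTER_CUBIC)[:,:,::-1])
E
```

```text
3.9167 [ 0.50586015 -0.109642    0.04466902] [-0.44982825 -0.93613735 -0.61767571] (array([0.05, 0.14, 1.17]), array([-0. ,  0. ,  0.1]))
```

View pics/w2.png

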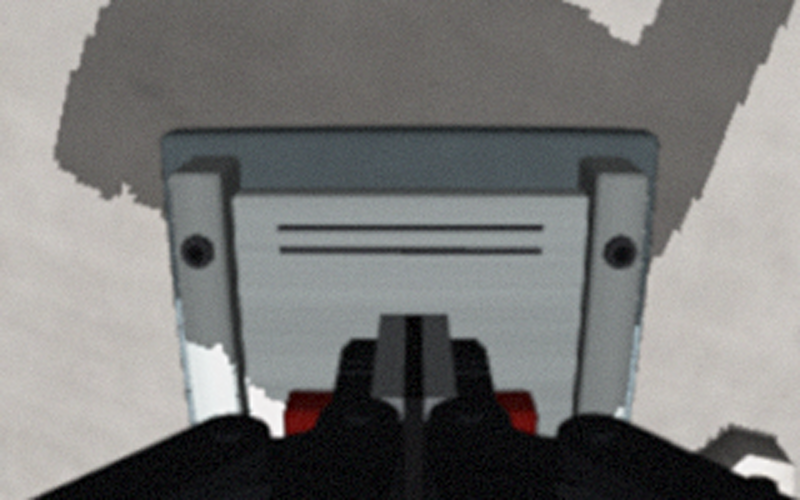

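The close view shows the fingertips at (412,350), centred between the rails at (238/582) and on the rib (287–537), over the bare deck. Now I'll press.

>>> send_rows(deltas=[{"x": 0.1,"y": 0.1,"z": 0.4,"rx": 0,"ry": 0,"rz": 0,"hand": 1},{"x": 0.1,"y": 0.1,"z": 0.8,"rx": 0,"ry": 0,"rz": 0,"hand": 1},{"x": 0.1,"y": 0.1,"z": 1.1,"rx": 0,"ry": 0,"rz": 0,"hand": 1},{"x": 0.1,"y": 0.1,"z": 1.3,"rx": 0,"ry": 0,"rz": 0,"hand": 1},{"x": 0.1,"y": 0.1,"z": 1.4,"rx": 0,"ry": 0,"rz": 0,"hand": 1},{"x": 0.1,"y": 0.1,"z": 1.4,"rx": 0,"ry": 0,"rz": 0,"hand": 1}])

```text
t: 4.47
ee_pos: [0.5044, -0.1092, 0.0301]
tcp_rot: [0.0, -0.157, 0.988, -0.0]
ft_force: [-0.5, 0.2, 6.5]
grip_width: -0.0002
finger_force: 3.2
```

>>> send_rows(deltas=[{"x": 0,"y": 0,"z": 0.2,"rx": 0,"ry": 0,"rz": 0,"hand": 1},{"x": 0,"y": 0,"z": 0.4,"rx": 0,"ry": 0,"rz": 0,"hand": 1},{"x": 0,"y": 0,"z": 0.6,"rx": 0,"ry": 0,"rz": 0,"hand": 1},{"x": 0,"y": 0,"z": 0.7,"rx": 0,"ry": 0,"rz": 0,"hand": 1},{"x": 0,"y": 0,"z": 0.7,"rx": 0,"ry": 0,"rz": 0,"hand": 1},{"x": 0,"y": 0,"z": 0.7,"rx": 0,"ry": 0,"rz": 0,"hand": 1}])

```text
t: 4.97
ee_pos: [0.5044, -0.1092, 0.0234]
tcp_rot: [0.0, -0.157, 0.988, -0.0]
ft_force: [-1.7, 1.3, 10.2]
grip_width: -0.0001
finger_force: 4.9
```

>>> send_rows(deltas=[{"x": 0,"y": 0,"z": 0.15,"rx": 0,"ry": 0,"rz": 0,"hand": 1},{"x": 0,"y": 0,"z": 0.3,"rx": 0,"ry": 0,"rz": 0,"hand": 1},{"x": 0,"y": 0,"z": 0.4,"rx": 0,"ry": 0,"rz": 0,"hand": 1},{"x": 0,"y": 0,"z": 0.4,"rx": 0,"ry": 0,"rz": 0,"hand": 1},{"x": 0,"y": 0,"z": 0.4,"rx": 0,"ry": 0,"rz": 0,"hand": 1}])

```text
t: 5.38
ee_pos: [0.5044, -0.1092, 0.02]
tcp_rot: [0.0, -0.157, 0.988, -0.0]
ft_force: [-5.3, 1.9, 23.8]
grip_width: 0.0002
finger_force: 11.7
```

>>> send_rows(deltas=[{"x": -0.2,"y": 0,"z": 0,"rx": 0,"ry": 0,"rz": 0,"hand": 1},{"x": -0.4,"y": 0,"z": 0,"rx": 0,"ry": 0,"rz": 0,"hand": 1},{"x": -0.6,"y": 0,"z": 0,"rx": 0,"ry": 0,"rz": 0,"hand": 1},{"x": -0.8,"y": 0,"z": 0,"rx": 0,"ry": 0,"rz": 0,"hand": 1},{"x": -1.0,"y": 0,"z": 0,"rx": 0,"ry": 0,"rz": 0,"hand": 1},{"x": -1.2,"y": 0,"z": 0,"rx": 0,"ry": 0,"rz": 0,"hand": 1},{"x": -1.4,"y": 0,"z": 0,"rx": 0,"ry": 0,"rz": 0,"hand": 1},{"x": -1.6,"y": 0,"z": 0,"rx": 0,"ry": 0,"rz": 0,"hand": 1}])

```text
t: 6.05
ee_pos: [0.5153, -0.1043, 0.0198]
tcp_rot: [-0.003, -0.157, 0.988, 0.001]
ft_force: [-38.6, -22.9, 51.9]
grip_width: 0.0003
finger_force: 26.3
```

```bash
python3 - <<'E'
from h import *
a=ctrl.capture('wrist');b=ctrl.capture('side')
o=ctrl.get_obs();print(o['t'],o['ee_pos'],o['ft_force'],o['moment'])
A=cv2.resize(a[140:300,200:440],(600,400));B=cv2.resize(b[210:330,260:460],(600,360))
cv2.imwrite('pics/w3.png',cv2.resize(np.vstack([A,B]),(470,595))[:,:,::-1])
E
```

```text
6.15 [ 0.51529816 -0.10442639  0.01984863] [-27.28459236 -13.41865869  45.55005954] [-2.34580935  4.88370086  0.00819599]
```

View pics/w3.png

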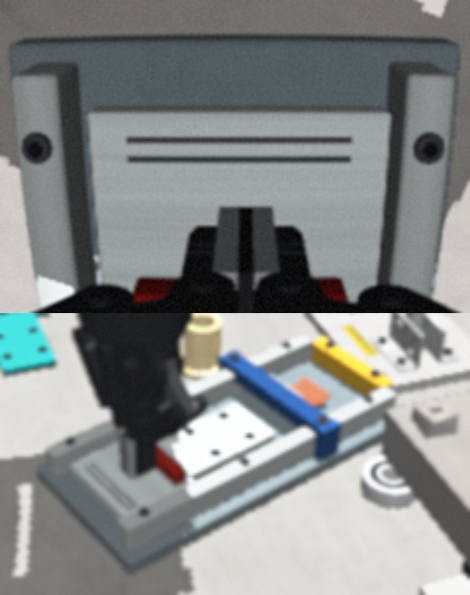

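The plate is flat. The fingers are at the rib and the nose is still short of the bar. The pressing force grew too much during the push, so I'll ease it by 1 mm and continue.

>>> send_rows(deltas=[{"x": 0,"y": 0,"z": -0.1,"rx": 0,"ry": 0,"rz": 0,"hand": 1},{"x": -0.1,"y": 0,"z": -0.1,"rx": 0,"ry": 0,"rz": 0,"hand": 1},{"x": -0.2,"y": 0,"z": -0.1,"rx": 0,"ry": 0,"rz": 0,"hand": 1},{"x": -0.4,"y": 0,"z": -0.1,"rx": 0,"ry": 0,"rz": 0,"hand": 1}])

```text
t: 6.48
ee_pos: [0.5215, -0.1029, 0.0202]
tcp_rot: [-0.001, -0.157, 0.988, 0.0]
ft_force: [-9.3, -2.2, 10.7]
grip_width: -0.0001
finger_force: 7.4
```

>>> send_rows(deltas=[{"x": 0,"y": 0,"z": 0.05,"rx": 0,"ry": 0,"rz": 0,"hand": 1},{"x": -0.2,"y": 0,"z": 0.05,"rx": 0,"ry": 0,"rz": 0,"hand": 1},{"x": -0.4,"y": 0,"z": 0.05,"rx": 0,"ry": 0,"rz": 0,"hand": 1},{"x": -0.6,"y": 0,"z": 0.05,"rx": 0,"ry": 0,"rz": 0,"hand": 1},{"x": -0.8,"y": 0,"z": 0.05,"rx": 0,"ry": 0,"rz": 0,"hand": 1}])

```text
t: 6.9
ee_pos: [0.5273, -0.1005, 0.0199]
tcp_rot: [-0.003, -0.157, 0.988, 0.001]
ft_force: [-22.9, -9.0, 32.5]
grip_width: -0.0
finger_force: 19.2
```

>>> send_rows(deltas=[{"x": -0.2,"y": 0,"z": -0.04,"rx": 0,"ry": 0,"rz": 0,"hand": 1},{"x": -0.4,"y": 0,"z": -0.04,"rx": 0,"ry": 0,"rz": 0,"hand": 1},{"x": -0.6,"y": 0,"z": -0.04,"rx": 0,"ry": 0,"rz": 0,"hand": 1},{"x": -0.8,"y": 0,"z": -0.04,"rx": 0,"ry": 0,"rz": 0,"hand": 1},{"x": -1.0,"y": 0,"z": -0.04,"rx": 0,"ry": 0,"rz": 0,"hand": 1}])

```text
t: 7.32
ee_pos: [0.5386, -0.0973, 0.0201]
tcp_rot: [-0.002, -0.157, 0.988, 0.0]
ft_force: [-11.8, -4.6, 14.6]
grip_width: 0.0
finger_force: 8.5
```

>>> send_rows(deltas=[{"x": -0.2,"y": 0,"z": 0.02,"rx": 0,"ry": 0,"rz": 0,"hand": 1},{"x": -0.4,"y": 0,"z": 0.02,"rx": 0,"ry": 0,"rz": 0,"hand": 1},{"x": -0.6,"y": 0,"z": 0.02,"rx": 0,"ry": 0,"rz": 0,"hand": 1},{"x": -0.8,"y": 0,"z": 0.02,"rx": 0,"ry": 0,"rz": 0,"hand": 1},{"x": -1.0,"y": 0,"z": 0.02,"rx": 0,"ry": 0,"rz": 0,"hand": 1},{"x": -1.2,"y": 0,"z": 0.02,"rx": 0,"ry": 0,"rz": 0,"hand": 1}])

```text
t: 7.82
ee_pos: [0.5491, -0.0937, 0.02]
tcp_rot: [-0.002, -0.157, 0.988, 0.001]
ft_force: [-16.2, -5.6, 22.1]
grip_width: -0.0001
finger_force: 12.4
```

>>> send_rows(deltas=[{"x": -0.2,"y": 0,"z": 0,"rx": 0,"ry": 0,"rz": 0,"hand": 1},{"x": -0.4,"y": 0,"z": 0,"rx": 0,"ry": 0,"rz": 0,"hand": 1},{"x": -0.6,"y": 0,"z": 0,"rx": 0,"ry": 0,"rz": 0,"hand": 1},{"x": -0.8,"y": 0,"z": 0,"rx": 0,"ry": 0,"rz": 0,"hand": 1},{"x": -1.0,"y": 0,"z": 0,"rx": 0,"ry": 0,"rz": 0,"hand": 1},{"x": -1.2,"y": 0,"z": 0,"rx": 0,"ry": 0,"rz": 0,"hand": 1}])

```text
t: 8.32
ee_pos: [0.5592, -0.0902, 0.0199]
tcp_rot: [-0.004, -0.157, 0.988, 0.001]
ft_force: [-30.0, -16.8, 34.3]
grip_width: 0.0
finger_force: 20.1
```

>>> send_rows(deltas=[{"x": -0.2,"y": 0,"z": -0.04,"rx": 0,"ry": 0,"rz": 0,"hand": 1},{"x": -0.4,"y": 0,"z": -0.04,"rx": 0,"ry": 0,"rz": 0,"hand": 1},{"x": -0.6,"y": 0,"z": -0.04,"rx": 0,"ry": 0,"rz": 0,"hand": 1},{"x": -0.8,"y": 0,"z": -0.04,"rx": 0,"ry": 0,"rz": 0,"hand": 1},{"x": -1.0,"y": 0,"z": -0.04,"rx": 0,"ry": 0,"rz": 0,"hand": 1},{"x": -1.2,"y": 0,"z": -0.04,"rx": 0,"ry": 0,"rz": 0,"hand": 1}])

```text
t: 8.82
ee_pos: [0.5701, -0.0866, 0.02]
tcp_rot: [-0.004, -0.157, 0.988, 0.001]
ft_force: [-21.6, -10.1, 21.1]
grip_width: -0.0
finger_force: 17.1
```

>>> send_rows(deltas=[{"x": -0.2,"y": 0,"z": 0,"rx": 0,"ry": 0,"rz": 0,"hand": 1},{"x": -0.4,"y": 0,"z": 0,"rx": 0,"ry": 0,"rz": 0,"hand": 1},{"x": -0.6,"y": 0,"z": 0,"rx": 0,"ry": 0,"rz": 0,"hand": 1},{"x": -0.8,"y": 0,"z": 0,"rx": 0,"ry": 0,"rz": 0,"hand": 1},{"x": -1.0,"y": 0,"z": 0,"rx": 0,"ry": 0,"rz": 0,"hand": 1},{"x": -1.2,"y": 0,"z": 0,"rx": 0,"ry": 0,"rz": 0,"hand": 1}])

```text
t: 9.32
ee_pos: [0.5821, -0.0827, 0.02]
tcp_rot: [-0.003, -0.157, 0.988, 0.001]
ft_force: [-19.9, -8.3, 21.3]
grip_width: -0.0
finger_force: 16.9
```

>>> send_rows(deltas=[{"x": -0.2,"y": 0,"z": 0,"rx": 0,"ry": 0,"rz": 0,"hand": 1},{"x": -0.4,"y": 0,"z": 0,"rx": 0,"ry": 0,"rz": 0,"hand": 1},{"x": -0.6,"y": 0,"z": 0,"rx": 0,"ry": 0,"rz": 0,"hand": 1},{"x": -0.8,"y": 0,"z": 0,"rx": 0,"ry": 0,"rz": 0,"hand": 1},{"x": -1.0,"y": 0,"z": 0,"rx": 0,"ry": 0,"rz": 0,"hand": 1}])

```text
t: 9.73
ee_pos: [0.5916, -0.0796, 0.02]
tcp_rot: [-0.003, -0.157, 0.988, 0.001]
ft_force: [-20.6, -8.1, 19.5]
grip_width: -0.0001
finger_force: 16.7
```

>>> send_rows(deltas=[{"x": -0.15,"y": 0,"z": 0,"rx": 0,"ry": 0,"rz": 0,"hand": 1},{"x": -0.3,"y": 0,"z": 0,"rx": 0,"ry": 0,"rz": 0,"hand": 1},{"x": -0.45,"y": 0,"z": 0,"rx": 0,"ry": 0,"rz": 0,"hand": 1}])

```text
t: 9.98
ee_pos: [0.5959, -0.0782, 0.02]
tcp_rot: [-0.003, -0.157, 0.988, 0.001]
ft_force: [-20.6, -6.6, 19.6]
grip_width: -0.0002
finger_force: 16.7
```

>>> send_rows(deltas=[{"x": -0.15,"y": 0,"z": 0,"rx": 0,"ry": 0,"rz": 0,"hand": 1},{"x": -0.3,"y": 0,"z": 0,"rx": 0,"ry": 0,"rz": 0,"hand": 1}])

```text
t: 10.15
ee_pos: [0.5988, -0.0773, 0.02]
tcp_rot: [-0.003, -0.157, 0.988, 0.001]
ft_force: [-19.5, -6.7, 18.1]
grip_width: 0.0001
finger_force: 15.6
```

>>> send_rows(deltas=[{"x": -0.1,"y": 0,"z": 0,"rx": 0,"ry": 0,"rz": 0,"hand": 1},{"x": -0.2,"y": 0,"z": 0,"rx": 0,"ry": 0,"rz": 0,"hand": 1}])

```text
t: 10.32
ee_pos: [0.6007, -0.0767, 0.02]
tcp_rot: [-0.003, -0.157, 0.988, 0.001]
ft_force: [-21.3, -8.7, 20.7]
grip_width: 0.0001
finger_force: 16.6
```

>>> send_rows(deltas=[{"x": -0.1,"y": 0,"z": 0,"rx": 0,"ry": 0,"rz": 0,"hand": 1},{"x": -0.2,"y": 0,"z": 0,"rx": 0,"ry": 0,"rz": 0,"hand": 1}])

```text
t: 10.48
ee_pos: [0.6022, -0.0761, 0.02]
tcp_rot: [-0.004, -0.157, 0.988, 0.001]
ft_force: [-28.3, -13.5, 27.2]
grip_width: -0.0001
finger_force: 21.0
```

>>> send_rows(deltas=[{"x": -0.1,"y": 0,"z": -0.02,"rx": 0,"ry": 0,"rz": 0,"hand": 1},{"x": -0.2,"y": 0,"z": -0.04,"rx": 0,"ry": 0,"rz": 0,"hand": 1}])

```text
t: 10.65
ee_pos: [0.6023, -0.076, 0.02]
tcp_rot: [-0.005, -0.157, 0.988, 0.001]
ft_force: [-35.4, -22.2, 23.6]
grip_width: 0.0002
finger_force: 22.5
```

The fingers stopped advancing while the force rose, so the plate is against the stop. I'll relax the push and lift off.

>>> send_rows(deltas=[{"x": 0.2,"y": 0,"z": -0.05,"rx": 0,"ry": 0,"rz": 0,"hand": 1},{"x": 0.3,"y": 0,"z": -0.15,"rx": 0,"ry": 0,"rz": 0,"hand": 1},{"x": 0.4,"y": 0,"z": -0.5,"rx": 0,"ry": 0,"rz": 0,"hand": 1},{"x": 0.4,"y": 0,"z": -1.5,"rx": 0,"ry": 0,"rz": 0,"hand": 1},{"x": 0.6,"y": 0,"z": -3,"rx": 0,"ry": 0,"rz": 0,"hand": 1},{"x": 2,"y": 0,"z": -6,"rx": 0,"ry": 0,"rz": 0,"hand": 1},{"x": 5,"y": 0,"z": -9,"rx": 0,"ry": 0,"rz": 0,"hand": 1},{"x": 8,"y": 0,"z": -12,"rx": 0,"ry": 0,"rz": 0,"hand": 1},{"x": 8,"y": 0,"z": -12,"rx": 0,"ry": 0,"rz": 0,"hand": 1},{"x": 8,"y": 0,"z": -12,"rx": 0,"ry": 0,"rz": 0,"hand": 1}])

```text
t: 11.48
ee_pos: [0.5329, -0.1007, 0.1432]
tcp_rot: [0.002, -0.157, 0.988, -0.001]
ft_force: [0.1, -1.5, -0.4]
grip_width: 0.0002
finger_force: 0.0
```

```bash
python3 - <<'E'
from h import *
o=ctrl.get_obs();print(o['t'],o['ee_pos'],o['ft_force'])
b=ctrl.capture('side');a=ctrl.capture('top')
A=cv2.resize(a[125:265,310:440],(520,560),interpolation=cv2.INTER_CUBIC)[:340];B=cv2.resize(b[210:330,270:450],(520,347),interpolation=cv2.INTER_CUBIC)
v=np.vstack([A,B]);cv2.imwrite('pics/end.png',cv2.resize(v,(450,595))[:,:,::-1])
E
```

```text
11.4833 [ 0.532861   -0.10069522  0.14321676] [ 0.09525841 -1.47871417 -0.4471433 ]
```

View pics/end.png

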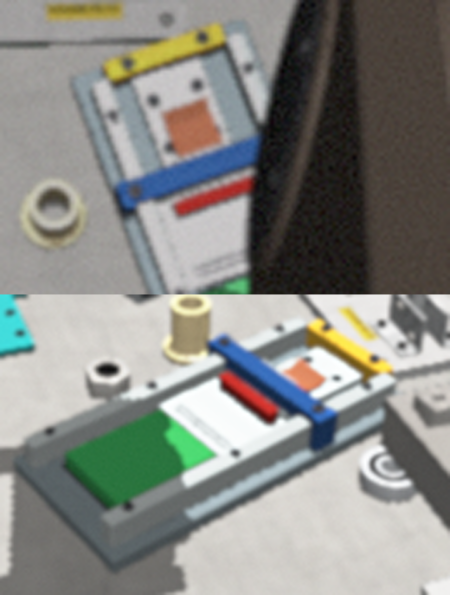

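The plate's nose is at the yellow stop, with the spring riding on its tongue. The green pad stands up behind the deck, and the bush, nut and bearing have not moved. I'll hand in.

```bash
python3 -c "
from station import ctrl
print(ctrl.hand_in())"
```

```text
the job is handed in; nothing more can be done
None
```

The job is handed in, with no verdict returned: in the last pictures the plate sits against the yellow stop under the copper spring, the green pad is up behind it, and the bush, nut and bearing look unmoved.

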